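# Draw the safety bolt of the wire box

## Task

Unlock the low metal box that holds the spare cutting wires: with one fingertip hold the long sprung catch plate on its lid pressed down, and meanwhile with the other fingertip push the bolt by its upright thumb tab, out of its keeper, all the way to the open end. Then let go so that the catch springs back up behind the bolt and keeps it open. Use only touch, grasp and lift nothing, and leave the things standing around where they are.

Things in the scene. Friction and masses are not known exactly. Their poses are not given: they have to be found in the camera images.
- wire_box: Low flat box of plain metal, 134 (x) x 190 (y) x 50 mm high, fixed to the table; origin at the centre of its underside, x across the box from the bolt (x = -30 mm) to the catch (x = +36 mm), y along the bolt, z up. The lid's top is at z = 50 mm. On it stand three low guide brackets round the bolt rod (at x = -30, y = -79 (keeper), -46 and +42 mm; 20 x 10 mm, 14 mm above the lid). The box lies with its bolt side towards the robot, turned up to 0.45 rad.
- bolt_tab (a point): Centre of the top edge of the bolt's thumb tab, 47 mm above the lid (97 mm above the table). The tab is an upright plate, 30 mm wide in the box's x, 8 mm thick in y, free from 16 mm above the lid up to its top; it is pushed on its -y face towards the box's +y. It moves with the bolt. A stop fin, 26 mm above the lid at its highest, reaches from the tab 33 mm towards the catch.
- bolt (a joint): Slide of the bolt along the box's +y, m: about 0 to 0.004 locked (rod in the keeper), 0.036 at the end stop, open. Friction about 2 N. The catch's tongue blocks it at about 0.005 unless the catch is held down; the tongue comes up again only when the bolt is past 0.031, and then keeps it from going back.
- catch_top (a point): Centre of the top of the catch plate, a flat plate 28 mm (box x) x 110 mm (box y) along the bolt, 66 mm beside the bolt; its top is 31 mm above the lid (81 mm above the table) when up and sinks with the catch. A fingertip may slide along it while pressing.
- catch (a joint): How far the catch plate is pressed down, m: 0 up, 0.009 at the bottom stop. Spring about 3 N at the start to 6.5 N at the bottom. The bolt is free from about 0.004 on.
- cup: Empty steel cup, 66 mm across, 33 mm high, standing on the table beside the box's +y end; origin at the centre of its underside. To be left alone.
- marker: Black marker, 14 x 127 x 15 mm, lying on the table along the box's robot side; origin under its centre. To be left alone.
- chocolate_a: Broken piece of chocolate, 54 x 48 x 12 mm, on the table beside the box's -y end; origin under its centre. To be left alone.
- chocolate_b: Broken piece of chocolate, 47 x 54 x 12 mm, on the table beside the box's -y end, nearer the robot; origin under its centre. To be left alone.
- timer: Kitchen timer with a red knob, 62 mm across, 48 mm high, on the right of the table; origin at the centre of its underside. To be left alone.
- tape_roll: Roll of blue tape lying flat, 100 mm across, 24 mm high, on the left of the table; origin at the centre of its underside. To be left alone.
- bottle: Squeeze bottle with a green nozzle, 50 mm across, 162 mm high, at the right rear; origin at the centre of its underside. To be left alone.

How it is judged:
By the outcome, as a careful person would: the job done as asked, in the order asked, and still so for the second after the job is handed in, with the robot touching nothing.
It also fails if it takes over 32 s, if anything falls off the work surface, if the arm or the gripper's body presses on something with over 40 N, if the wrist force passes 120 N, or if a joint passes its speed limit or range.

## Robot

A 6-joint arm with a two-finger parallel gripper is mounted at the origin on a cart in front of the work surface, level with it; the furniture and walls round the work are solid. World frame = base frame: x ahead of the robot, y to its left, z up, the work surface at z = 0. Lengths are in m, angles in degrees, forces in N, time in s.
With the tool pointing down it reaches from about 0.3 to 0.75 m from the base axis. Payload 8.5 kg.
Tool frame: the origin (TCP) lies on the centre line of the jaws, within the pads' length; the fingertips stand 8 mm ahead of it and the grasp point (between the pads) lies 11 mm behind it; z points along the fingers, y is the direction in which the jaws open and shut (so a half turn about z gives the same grasp; the last joint's range is limited). The gripper opens to 88 mm and grips with 3 to 60 N. Pads are 18 mm wide; open, the fingers measure 123 mm over their backs; the gripper's body (75 mm by 187 mm) begins 45 mm behind the grasp point.
Start: joints at [51.835, 21.807, 74.336, -0, 83.858, -12.336], TCP at [0.24, 0.495, 0.247] pointing down, gripper open.
Joint ranges: [-178.18, 178.18], [-50.72, 133.34], [12.68, 142.11], [-81.47, 261.47], [9.98, 163.14], [-165.26, 165.26]. Speed limits (degrees/s): [136.94, 136.94, 180, 180, 180, 180].

## Interface

Orientations are given as [roll, pitch, yaw] about the fixed x, y, z axes, in that order (R = Rz(yaw) Ry(pitch) Rx(roll)).
In Python, from cell import env gives the robot as it stands.
- The arm moves only by the tool apply_moves, never from a script. Its argument "series" is a list that holds one entry, the list of rows, each a list of 6 numbers: the shift along the tool's x, y, z in m, then the turn, a rotation vector about the tool's x, y, z in rad. A call has 1 to 8 rows; each row is the pose to reach, as a shift and turn from the pose commanded when the call began, along the tool's axes at that moment; what a row does not reach only later rows make up. A row lasts 1/10 s, in which the tool goes at most 50 mm and 8.59 degrees, less where a joint would pass 70% of its speed; a pose out of reach is approached as far as the arm can. A call with a gripper value outside its range is refused whole. "jaw" is the opening, from 0 (shut) to 1 (fully open), set as the call begins (left out, the last holds). The fingers move at their own pace and stop on an object; "force" is the grip in N (left out, the last holds). Time passes only in rows, so rows that repeat a pose let the fingers close. It gives the time, the measured TCP pose, the force and the opening at its end, in the units of the state.
- env.get_obs(): the state, without advancing time (a new reading comes with each control period).
- env.snapshot(name): name is "side" or "top" or "wrist"; returns the picture (400x640x3 uint8, blue, green, red); there is no depth.
- env.camera_info(name): a dict with "fx", "fy", "cx", "cy" (pixels), "world_to_cam" (4x4, takes a point from world to camera coordinates); the wrist camera has in their place "T_tool_cam" (4x4, takes a point from camera to tool coordinates, whose origin is the TCP and whose axes are the flange's). Camera axes: x right, y down, z forward; pixel columns grow to the right and rows downward; lengths in m; the calibration is good to about 2 mm. A picture is of the moment at which its call begins: read the wrist's pose just before it. camera_info takes no time and is no camera call.
- env.close_job(): hands the job in, once; it reports no verdict.
Trained networks look in the newest picture that a camera, given by its name, has taken for a name from the list of things; names that differ only in an ending like _2 or _b are one class to them, and where a whole thing is asked for, a point or a joint stands for the part that bears it (a point fixed in the world has none). Each returns a list of dicts, best first, with "p" (0 to 1); they miss things now and then, are a little off and sometimes report something else, mostly with a low value. They report only what shows in the picture. A call takes as long as a camera call.
- env.look_for(target, camera): "position" ([row, column] in pixels, amid what is visible of it).
- env.trace(target, camera): "region" (400x640 bool, what is visible of it) and "position" ([row, column] in pixels, amid what is visible of it).
- env.spot_point(target, camera): "position" ([row, column] in pixels: a listed point, or the origin of a listed thing).
The state is a dict: "time": time; "joints": joint angles; "joint_velocities": joint speeds; "tau": joint torques, N m; "position": TCP position; "ee_rot": TCP orientation; "force": force on the tool from outside, world axes, zero at the start; "ft_torque": the same for the moment, N m; "grip_width": finger opening in m.
Only numpy, scipy, OpenCV 4.12 (cv2) and the standard library are available. Lean on these libraries where they do the work, as an engineer would, in place of code of your own. Each camera call takes 0.05 s, during which the arm holds its last target.

## Working session

There is one attempt and no reset: what is moved stays moved. The work goes in short steps, Python scripts to look and compute and a tool call to move; the robot and the scene stay as the last step left them, time stands still between calls to the robot, and variables do not carry over. Pictures are saved under pics/ and viewed, and the job is handed in when it is done.

Besides the shell and the picture viewer there is one more tool, called after ">>>" in YAML: its name, and indented under it one key for each argument. apply_moves: Moves the arm, as the interface text tells. Its arguments: {"type":"object","properties":{"series":{"type":"array"},"jaw":{"type":"number"},"force":{"type":"number"}},"required":["series"]}

```bash
ls; mkdir -p pics; python3 - <<'E'
from cell import env
import cv2
o=env.get_obs(); print(o)
for c in ["side","top"]:
    im=env.snapshot(c); cv2.imwrite(f"pics/{c}0.png",im)
    print(c,env.camera_info(c))
    for t in ["bolt_tab","catch_top","wire_box"]:
        print(t,[(r['position'],r['p']) for r in env.spot_point(t,c)][:3])
print(env.camera_info("wrist"))
E
```

```text
pics
{'time': 0.0, 'joints': array([ 5.18360396e+01,  2.18410921e+01,  7.43828176e+01, -1.10613003e-03,
        8.38592662e+01, -1.23370621e+01]), 'joint_velocities': array([-0.0099227 , -0.03181273, -0.00708104,  0.10845547, -0.02128114,
       -0.0868278 ]), 'tau': array([ 1.16038937e-03, -4.37907422e+01, -2.24566573e+01,  7.15961843e-02,
        3.49710428e-02, -7.07717686e-05]), 'position': array([0.23946028, 0.49484232, 0.24614821]), 'ee_rot': array([-1.79918510e+02, -1.66973535e-02,  1.54173209e+02]), 'force': array([-0.20496769, -0.76805206, -0.16321817]), 'ft_torque': array([-0.0075169 , -0.01625727,  0.01975453]), 'grip_width': 0.08826357508358183}
side {'fx': 421.4595322444727, 'fy': 421.4595322444727, 'cx': 324.11099713815156, 'cy': 196.71973096201313, 'world_to_cam': array([[ 9.43902279e-01, -3.30223846e-01,  8.36052540e-04,
        -4.66294028e-01],
       [-2.04032167e-01, -5.85186601e-01, -7.84810498e-01,
         1.38329746e-01],
       [ 2.59652388e-01,  7.40613836e-01, -6.19735253e-01,
         1.08054497e+00],
       [ 0.00000000e+00,  0.00000000e+00,  0.00000000e+
[... 461 characters left out ...]
4, -0.98249905,  1.46869127],
       [ 0.        ,  0.        ,  0.        ,  1.        ]])}
bolt_tab [([234.1, 441.3], 0.74), ([212.1, 292.1], 0.71), ([178.1, 439.7], 0.25)]
catch_top [([194.9, 284.5], 0.65)]
wire_box [([208.3, 291.3], 0.94)]
{'fx': 285.4849509534313, 'fy': 285.4849509534313, 'cx': 320.776050684084, 'cy': 200.26462467559944, 'T_tool_cam': array([[ 1.25528178e-03, -9.56278509e-01, -2.92454846e-01,
         7.58206988e-02],
       [ 9.99998871e-01,  9.58849462e-04,  1.15694176e-03,
        -4.26918664e-04],
       [-8.25938369e-04, -2.92455968e-01,  9.56278633e-01,
        -1.37811596e-01],
       [ 0.00000000e+00,  0.00000000e+00,  0.00000000e+00,
         1.00000000e+00]])}
```

View pics/side0.png

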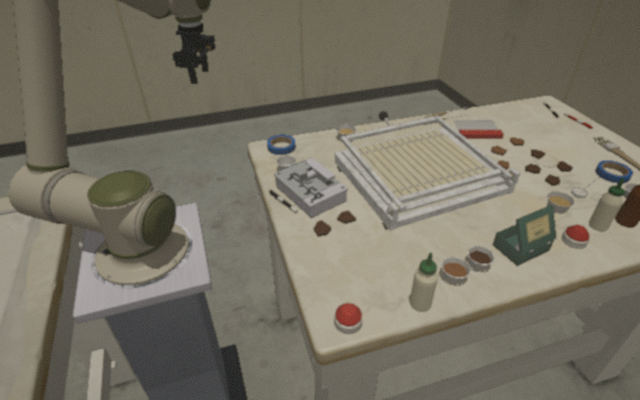

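View pics/top0.png

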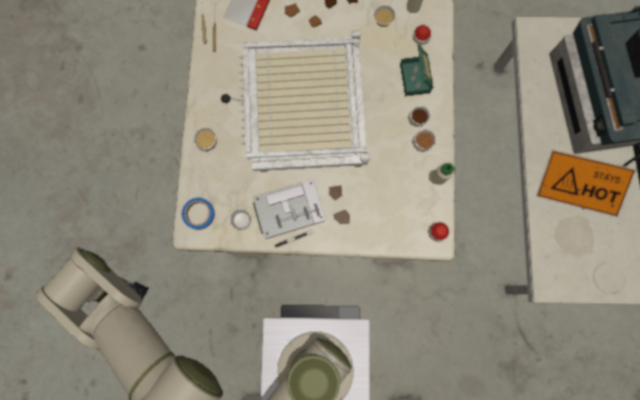

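The top view shows the box around (210,290), with the bolt side towards the robot. The cup is at (219,241), the marker at (239,292) and the chocolates near (192,335) and (216,342).

```bash
cat > h.py <<'E'
import numpy as np, cv2
from scipy.spatial.transform import Rotation as R
from cell import env
def cam(name,obs=None):
    c=env.camera_info(name)
    K=np.array([[c['fx'],0,c['cx']],[0,c['fy'],c['cy']],[0,0,1]])
    if name=='wrist':
        T=np.eye(4);T[:3,:3]=R.from_euler('xyz',obs['ee_rot'],degrees=True).as_matrix();T[:3,3]=obs['position']
        W=np.linalg.inv(T@c['T_tool_cam'])
    else: W=c['world_to_cam']
    return K,W
def unproj(K,W,rc,z):
    d=np.linalg.inv(K)@np.array([rc[1],rc[0],1.]); Rw=W[:3,:3].T; o=-Rw@W[:3,3]; d=Rw@d
    return o+d*(z-o[2])/d[2]
def proj(K,W,P):
    P=np.atleast_2d(P); q=(W[:3,:3]@P.T).T+W[:3,3]; q=(K@q.T).T
    return q[:,:2]/q[:,2:]
E
python3 - <<'E'
from h import *
im=cv2.imread("pics/top0.png"); cv2.imwrite("pics/top0c.png",cv2.resize(im[160:260,220:370],None,fx=5,fy=5,interpolation=cv2.INTER_CUBIC))
K,W=cam('top')
for n,rc,z in [("tab",(212.1,292.1),.097),("catch",(194.9,284.5),.081),("box",(208.3,291.3),0)]: print(n,unproj(K,W,rc,z))
K,W=cam('side')
for n,rc,z in [("tab",(169.6,302.2),.097),("catch",(166,319.7),.081),("box",(192.4,311),0)]: print(n,unproj(K,W,rc,z))
E
```

```text
tab [0.45878783 0.07448417 0.097     ]
catch [0.51299584 0.09972559 0.081     ]
box [0.48619653 0.08459838 0.        ]
tab [0.45564368 0.07908735 0.097     ]
catch [0.51597939 0.10231446 0.081     ]
box [0.48357107 0.09007618 0.        ]
```

View pics/top0c.png

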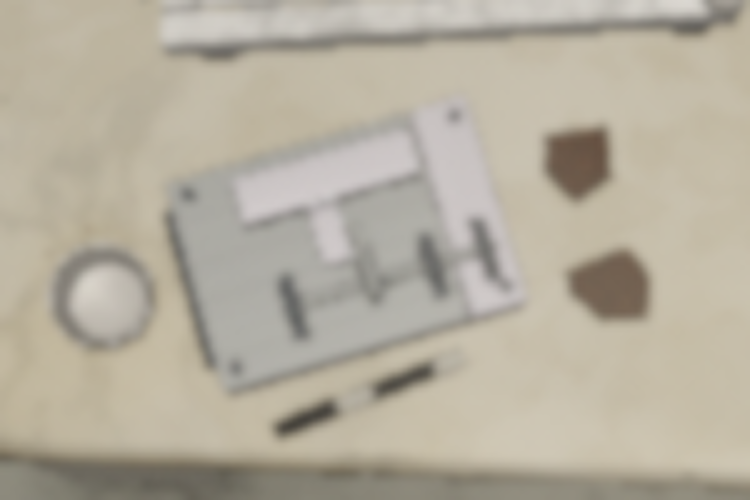

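>>> apply_moves:
  series:
    - [[-0.04, -0.027, 0, 0, 0, 0.077], [-0.08, -0.054, 0, 0, 0, 0.154], [-0.12, -0.081, 0, 0, 0, 0.231], [-0.16, -0.108, 0, 0, 0, 0.308], [-0.2, -0.135, 0, 0, 0, 0.385], [-0.24, -0.162, 0, 0, 0, 0.462], [-0.28, -0.189, 0, 0, 0, 0.539], [-0.32, -0.216, 0, 0, 0, 0.616]]
  jaw: 0.55

```text
time: 1.2
position: [0.4342, 0.1594, 0.247]
ee_rot: [180.0, 0.0, 118.7]
force: [0.3, 0.9, -0.0]
grip_width: 0.0484
```

>>> apply_moves:
  series:
    - [[-0.02, -0.04, 0, 0, 0, 0.07], [-0.04, -0.08, 0, 0, 0, 0.13], [-0.04, -0.08, 0, 0, 0, 0.13], [-0.04, -0.08, 0, 0, 0, 0.13]]

```text
time: 1.6
position: [0.3829, 0.0872, 0.2471]
ee_rot: [179.9, 0.0, 111.3]
force: [0.6, 0.3, 0.1]
grip_width: 0.0486
```

```bash
python3 - <<'E'
from h import *
import pickle
o=env.get_obs(); im=env.snapshot('wrist'); cv2.imwrite("pics/w1.png",im); pickle.dump(o,open('o1.pkl','wb'))
print(o['time'],o['position'],o['ee_rot'],o['grip_width'])
K,W=cam('wrist',o)
for t,z in [("bolt_tab",.097),("catch_top",.081),("wire_box",0)]:
    for r in env.spot_point(t,"wrist")[:2]: print(t,r['position'],r['p'],unproj(K,W,r['position'],z))
E
```

```text
1.6 [0.3829128 0.087158  0.247143 ] [1.79935171e+02 1.48223396e-02 1.11342558e+02] 0.04860375896198623
bolt_tab [229.0, 371.2] 0.74 [0.45049313 0.06513077 0.097     ]
bolt_tab [288.7, 381.5] 0.53 [0.49268487 0.00104731 0.097     ]
catch_top [216.3, 425.7] 0.6 [0.50692941 0.09669375 0.081     ]
wire_box [195.1, 383.5] 0.6 [0.47757857 0.0871663  0.        ]
```

View pics/w1.png

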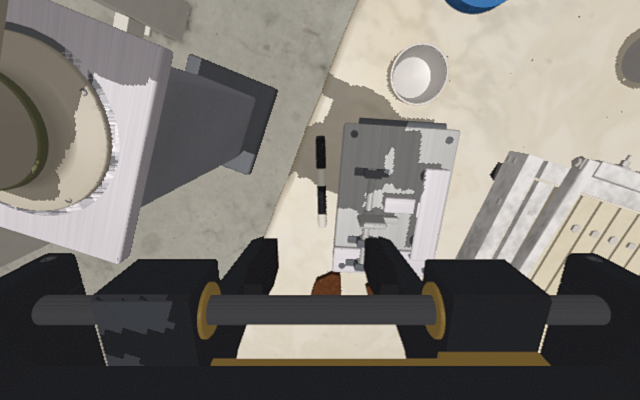

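The wrist view shows the box from (343,124) to (461,130) at its +y end. The tab is near (355,240), and its lower end is partly hidden behind the finger.

```bash
python3 - <<'E'
import cv2
im=cv2.imread("pics/w1.png"); cv2.imwrite("pics/w1c.png",cv2.resize(im[105:285,310:480],None,fx=3.3,fy=3.3,interpolation=cv2.INTER_CUBIC))
E
```

```text
(no output)
```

View pics/w1c.png

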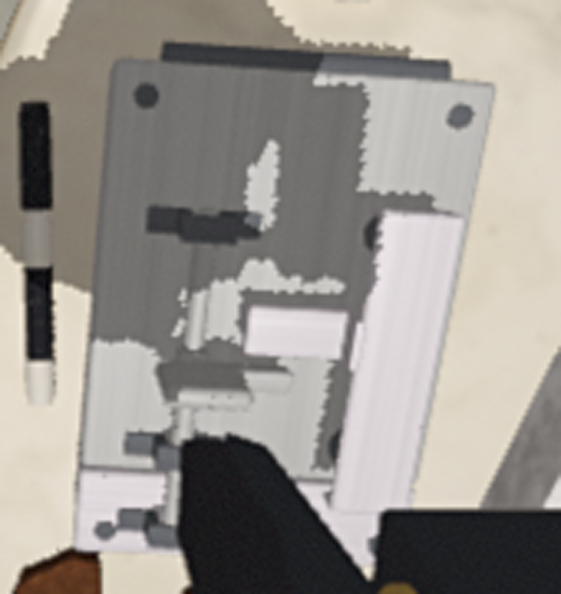

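```bash
cat > fit.py <<'E'
from h import *
import pickle
from scipy.optimize import least_squares
o=pickle.load(open('o1.pkl','rb'))
Kw,Ww=cam('wrist',o); Kt,Wt=cam('top')
w=lambda x,y:(310+x/3.3,105+y/3.3); t=lambda x,y:(220+x/5,160+y/5)
obs=[(Kw,Ww,(-67,95,50),w(112,60)),(Kw,Ww,(67,95,50),w(494,84)),(Kw,Ww,(-67,-95,50),w(77,551)),
(Kw,Ww,(22,55,81),w(384,210)),(Kw,Ww,(50,55,81),w(462,214)),
(Kt,Wt,(67,95,50),t(170,185)),(Kt,Wt,(67,-95,50),t(465,97)),(Kt,Wt,(-67,-95,50),t(525,302)),(Kt,Wt,(-67,95,50),t(228,392))]
def world(p,q):
    c,s=np.cos(p[2]),np.sin(p[2]); q=np.array(q)/1000.
    return np.array([p[0]+c*q[0]-s*q[1],p[1]+s*q[0]+c*q[1],q[2]])
def f(p,sub=obs): return np.concatenate([proj(K,W,world(p,q))[0]-np.array(uv) for K,W,q,uv in sub])
for sub in (obs,obs[:5],obs[5:]):
    r=least_squares(f,[.485,.085,.35],args=(sub,),loss='soft_l1'); print(r.x,np.round(f(r.x,sub),1))
E
python3 - <<'E'
from fit import *
p=least_squares(f,[.485,.085,.35],loss='soft_l1').x
c,s=np.cos(p[2]),np.sin(p[2])
for q in [(204,408-9),(252,400),(178,398)]:
    for z in (.097,): 
        P=unproj(Kw,Ww,w(*q)[::-1],z)[:2]-p[:2]; print('tab in box',c*P[0]+s*P[1],-s*P[0]+c*P[1])
im=cv2.imread("pics/w1.png")
for y in (-10,-20,-30):print(y,proj(Kw,Ww,np.array([world(p,(-45,y,97)),world(p,(-15,y,97))])))
E
```

```text
[0.47722704 0.08658927 0.31735986] [-0.3  0.8  0.9  0.4 -1.1 -0.3 -1.  -0.4  1.1 -0.2 -0.7  0.  -0.2 -0.7
  0.9 -0.3 -0.1  0.5]
[0.47751409 0.08663557 0.32113248] [-0.3  1.1  0.9  0.2 -0.6 -0.1 -0.9 -0.5  1.2 -0.3]
[0.47688283 0.08632212 0.30704233] [-0.5 -0.2  0.2 -0.3  0.8  0.2 -0.4  0.4]
tab in box -0.031815650865974036 -0.008405997043099847
tab in box -0.01601228885896641 -0.007878716572903326
tab in box -0.04038646259771633 -0.008530192077869725
-10 [[359.57162957 226.64371212]
 [387.0485537  228.0713352 ]]
-20 [[358.69553789 235.11224604]
 [385.91824919 236.51193556]]
-30 [[357.83563117 243.42433195]
 [384.80879018 244.79687115]]
```

>>> apply_moves:
  series:
    - [[-0.022, 0.03, 0.01, 0, 0, 0.02], [-0.044, 0.06, 0.03, 0, 0, 0.04], [-0.065, 0.089, 0.06, 0, 0, 0.055], [-0.065, 0.089, 0.09, 0, 0, 0.055], [-0.065, 0.089, 0.117, 0, 0, 0.055], [-0.065, 0.089, 0.117, 0, 0, 0.055], [-0.065, 0.089, 0.117, 0, 0, 0.055]]

```text
time: 2.5
position: [0.4898, 0.0602, 0.1302]
ee_rot: [-180.0, -0.0, 108.4]
force: [-0.2, 0.5, 0.6]
grip_width: 0.0484
```

```bash
cat > look.py <<'E'
import sys
from fit import *
p=np.array([.4772,.0866,.3174]); c,s=np.cos(p[2]),np.sin(p[2])
n=sys.argv[1]
o=env.get_obs(); im=env.snapshot('wrist'); sd=env.snapshot('side')
d=o['position'][:2]-p[:2]
print(o['time'],o['position'],o['ee_rot'],o['force'],o['grip_width'],'in box',c*d[0]+s*d[1],-s*d[0]+c*d[1])
K,W=cam('wrist',o)
for y in (-9,):
  for P in proj(K,W,np.array([world(p,(-45,-13,97)),world(p,(-15,-13,97)),world(p,(-15,-5,97)),world(p,(-45,-5,97)),world(p,(36,0,81))])): cv2.circle(im,(int(P[0]),int(P[1])),2,(0,0,255),-1)
a=cv2.resize(im,(800,500)); cv2.imwrite(f"pics/w{n}.png",a)
cv2.imwrite(f"pics/s{n}.png",cv2.resize(sd[110:230,240:400],None,fx=5,fy=5,interpolation=cv2.INTER_CUBIC))
E
python3 look.py 2 | tail -1
```

```text
2.5 [0.48981977 0.06015467 0.13016034] [-1.79994138e+02 -4.19583693e-03  1.08351381e+02] [-0.20265964  0.52682946  0.57097451] 0.048434236533712705 in box 0.0037358962725060636 -0.02906298275362815
```

View pics/w2.png

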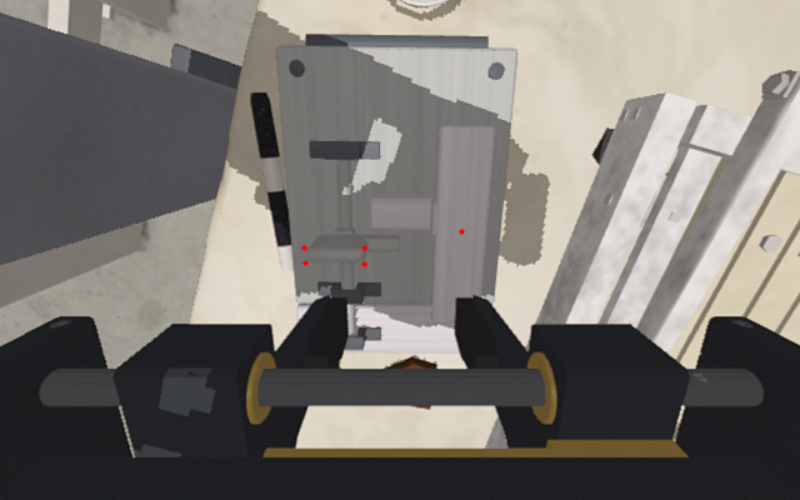

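View pics/s2.png

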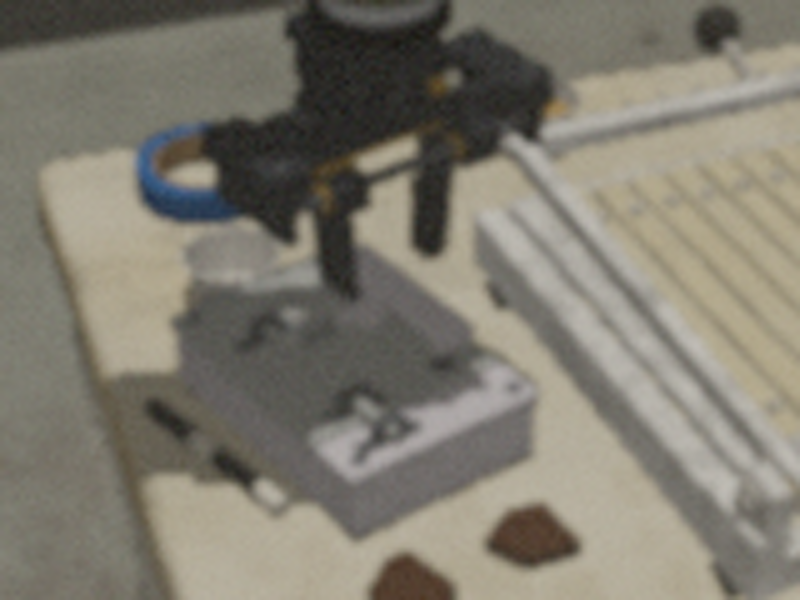

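>>> apply_moves:
  series:
    - [[0, 0, 0.018, 0, 0, 0], [0, 0, 0.034, 0, 0, 0], [0, 0, 0.04, 0, 0, 0], [0, 0, 0.044, 0, 0, 0], [0, 0, 0.044, 0, 0, 0], [0, 0, 0.044, 0, 0, 0]]

```text
time: 3.2
position: [0.4896, 0.0596, 0.0866]
ee_rot: [179.9, 0.0, 108.3]
force: [-1.1, 0.6, 3.4]
grip_width: 0.0483
```

>>> apply_moves:
  series:
    - [[0, 0, 0.0015, 0, 0, 0], [0, 0, 0.0035, 0, 0, 0], [0, 0, 0.0035, 0, 0, 0], [0, 0, 0.0035, 0, 0, 0]]

```text
time: 3.6
position: [0.4896, 0.0596, 0.0825]
ee_rot: [180.0, 0.0, 108.3]
force: [-1.7, 0.1, 5.3]
grip_width: 0.0484
```

```bash
python3 look.py 3 | tail -1
```

```text
3.6 [0.48961664 0.05963617 0.08251475] [1.79956229e+02 8.14539380e-03 1.08279561e+02] [-1.73603562  0.11226784  5.32408916] 0.04836864296949303 in box 0.003381083548521232 -0.029492185875204885
```

View pics/w3.png

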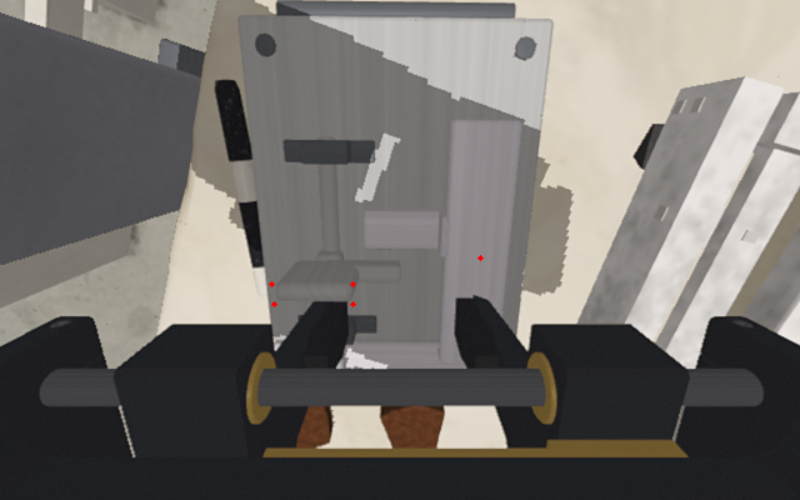

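View pics/s3.png

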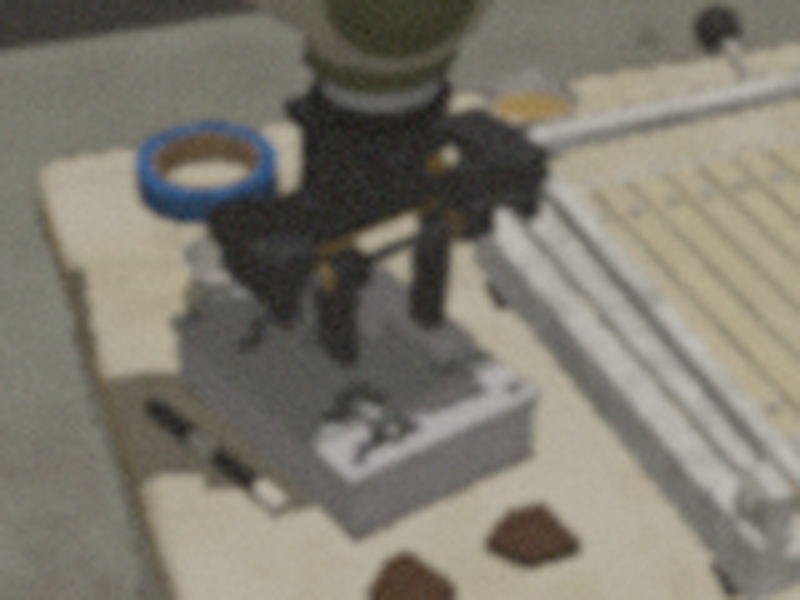

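>>> apply_moves:
  series:
    - [[0.004, 0, 0.0005, 0, 0, 0], [0.009, 0, 0.001, 0, 0, 0], [0.014, 0, 0.001, 0, 0, 0], [0.018, 0, 0.001, 0, 0, 0], [0.022, 0, 0.001, 0, 0, 0], [0.022, 0, 0.001, 0, 0, 0]]

```text
time: 4.3
position: [0.484, 0.08, 0.082]
ee_rot: [179.8, 0.1, 108.3]
force: [1.3, -2.8, 6.3]
grip_width: 0.0482
```

```bash
python3 look.py 4 | tail -1
```

```text
4.3 [0.48402348 0.07996174 0.08201773] [1.79790009e+02 1.46235642e-01 1.08274924e+02] [ 1.2932245  -2.75861418  6.26780238] 0.048237751163920393 in box 0.00441086352007867 -0.008436273169497976
```

View pics/w4.png

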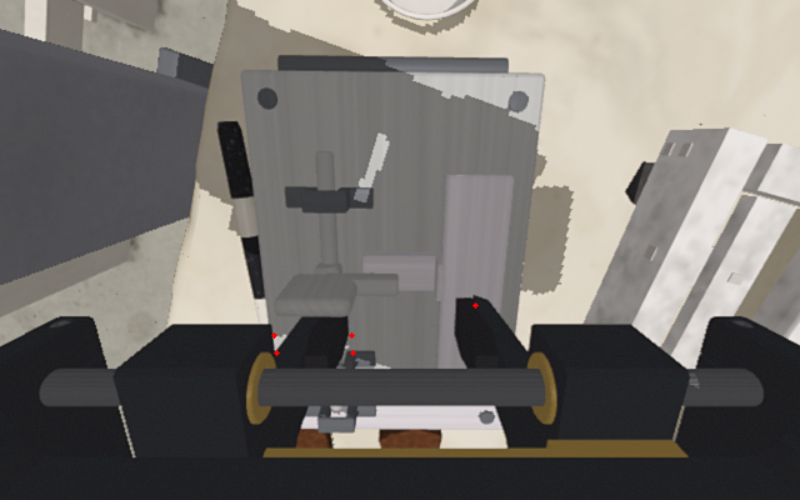

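The bolt is moving with the tab against the finger, and the fin is now passing the tongue. I'll keep pushing.

>>> apply_moves:
  series:
    - [[0.004, 0, 0, 0, 0, 0], [0.008, 0, 0, 0, 0, 0], [0.012, 0, 0, 0, 0, 0], [0.015, 0, 0, 0, 0, 0], [0.018, 0, 0, 0, 0, 0], [0.018, 0, 0, 0, 0, 0]]

```text
time: 5.0
position: [0.4786, 0.097, 0.082]
ee_rot: [179.8, 0.1, 108.3]
force: [2.1, -3.7, 6.5]
grip_width: 0.0484
```

>>> apply_moves:
  series:
    - [[0.001, 0, 0, 0, 0, 0], [0.002, 0, 0, 0, 0, 0], [0.002, 0, 0, 0, 0, 0]]

```text
time: 5.3
position: [0.478, 0.0986, 0.082]
ee_rot: [179.8, 0.2, 108.3]
force: [1.5, -4.5, 5.9]
grip_width: 0.0484
```

```bash
python3 look.py 5 | tail -1
```

```text
5.3 [0.47804679 0.0986366  0.08204232] [1.79770107e+02 1.65995475e-01 1.08269397e+02] [ 1.50812987 -4.53019018  5.94483052] 0.04837428045328694 in box 0.004561083007674691 0.01117109502732896
```

View pics/w5.png

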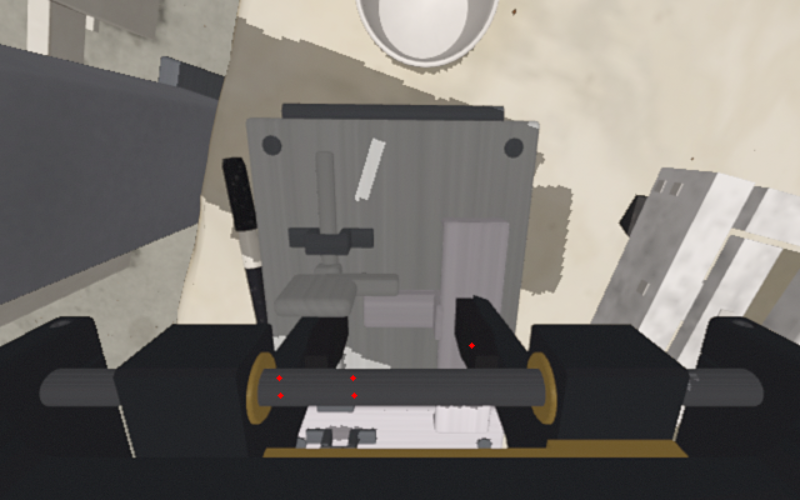

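>>> apply_moves:
  series:
    - [[0.001, 0, 0, 0, 0, 0], [0.002, 0, 0, 0, 0, 0], [0.002, 0, 0, 0, 0, 0]]

```text
time: 5.7
position: [0.4779, 0.0992, 0.0821]
ee_rot: [179.8, 0.3, 108.3]
force: [3.3, -14.2, 4.6]
grip_width: 0.0485
```

>>> apply_moves:
  series:
    - [[0.001, 0, 0, 0, 0, 0], [0.0015, 0, 0, 0, 0, 0], [0.0015, 0, 0, 0, 0, 0]]

```text
time: 6.0
position: [0.4779, 0.0994, 0.0822]
ee_rot: [179.8, 0.5, 108.4]
force: [4.3, -22.5, 3.2]
grip_width: 0.0485
```

>>> apply_moves:
  series:
    - [[0.001, 0, 0, 0, 0, 0], [0.001, 0, 0, 0, 0, 0], [0.001, 0, 0, 0, 0, 0]]

```text
time: 6.3
position: [0.4778, 0.0996, 0.0822]
ee_rot: [179.8, 0.6, 108.4]
force: [5.2, -28.1, 3.4]
grip_width: 0.0487
```

The force rises with almost no motion, so this is the end stop. I'll ease off the push and lift.

>>> apply_moves:
  series:
    - [[-0.002, 0, 0, 0, 0, 0], [-0.004, 0, 0, 0, 0, 0], [-0.004, 0, 0, 0, 0, 0], [-0.004, 0, -0.004, 0, 0, 0], [-0.004, 0, -0.012, 0, 0, 0], [-0.004, 0, -0.03, 0, 0, 0], [-0.004, 0, -0.06, 0, 0, 0], [-0.004, 0, -0.09, 0, 0, 0]]

```text
time: 7.1
position: [0.476, 0.0998, 0.1719]
ee_rot: [-180.0, -0.0, 108.3]
force: [-0.7, 0.2, 0.5]
grip_width: 0.0488
```

>>> apply_moves:
  series:
    - [[-0.03, 0, -0.03, 0, 0, 0], [-0.06, 0, -0.06, 0, 0, 0], [-0.06, 0, -0.06, 0, 0, 0], [-0.06, 0, -0.06, 0, 0, 0]]

```text
time: 7.5
position: [0.4949, 0.0427, 0.2309]
ee_rot: [180.0, -0.0, 108.2]
force: [0.1, -0.1, 0.3]
grip_width: 0.0487
```

```bash
python3 look.py 6 | tail -1; python3 - <<'E'
from h import *
o=env.get_obs();K,W=cam('wrist',o); p=[.4772,.0866,.3174];c,s=np.cos(p[2]),np.sin(p[2])
for t,z in [("bolt_tab",.097),("catch_top",.081)]:
  for cm in("wrist","side"):
    K,W=cam(cm,o)
    for r in env.spot_point(t,cm)[:2]:
      P=unproj(K,W,r['position'],z)[:2]-p[:2]; print(t,cm,r['position'],r['p'],c*P[0]+s*P[1],-s*P[0]+c*P[1])
E
```

```text
7.5 [0.49485729 0.04272847 0.23088772] [ 1.79987068e+02 -2.78323719e-03  1.08205113e+02] [ 0.06165371 -0.09544496  0.29039964] 0.04866463344632588 in box 0.0030831110476723673 -0.047190946554282485
bolt_tab wrist [116.8, 283.3] 0.69 -0.032151110709733643 0.026107472835771965
bolt_tab side [165.7, 295.2] 0.7 -0.027471056473541592 0.027959008353711273
catch_top wrist [144.8, 350.7] 0.78 0.03171807037697278 -0.0005066036846981432
catch_top side [166.1, 316.0] 0.56 0.03278627448851151 0.009018592179255583
```

View pics/w6.png

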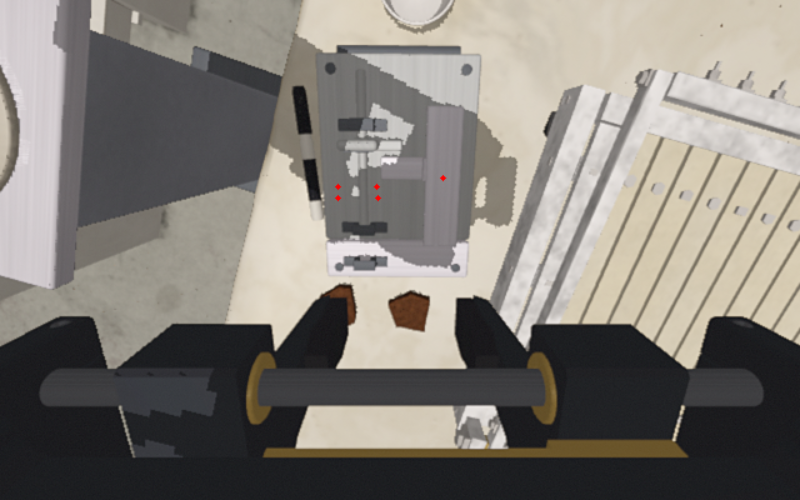

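View pics/s6.png

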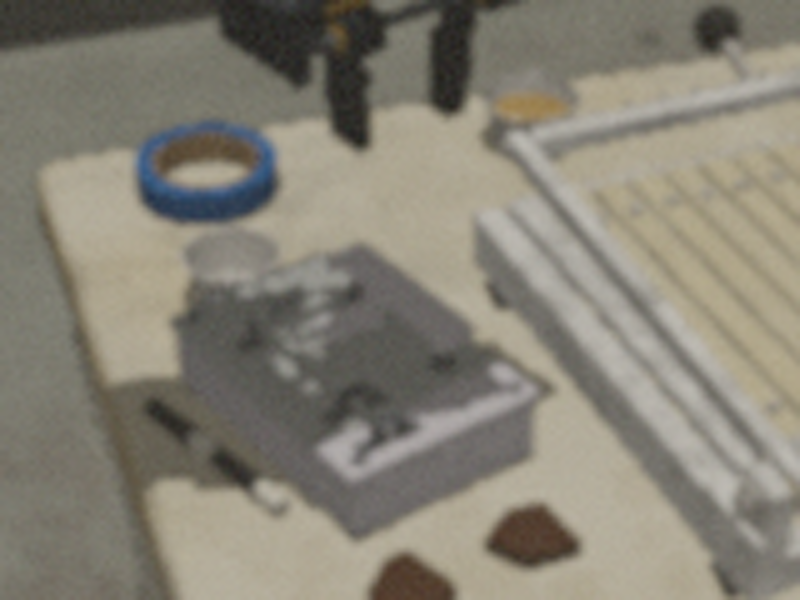

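```bash
python3 - <<'E' | tail -4
from fit import *
p=[.4772,.0866,.3174]
o=env.get_obs();K,W=cam('wrist',o); im=env.snapshot('wrist')
for z,col in((81,(0,0,255)),(72,(0,255,0))):
  P=proj(K,W,np.array([world(p,q) for q in((22,55,z),(50,55,z),(50,-55,z),(22,-55,z))])); print(z,np.round(P,1).tolist(), 'lid',np.round(proj(K,W,world(p,(67,95,50))),1).tolist())
cr=cv2.resize(im[30:230,240:400],None,fx=3,fy=3,interpolation=cv2.INTER_CUBIC)
for z,col in((81,(0,0,255)),(72,(0,255,0))):
  P=proj(K,W,np.array([world(p,q) for q in((22,55,z),(50,55,z),(50,-55,z),(22,-55,z))]))
  cv2.polylines(cr,[np.int32((P-[240,30])*3+1)],True,col,1)
P=proj(K,W,np.array([world(p,q) for q in((-67,95,50),(67,95,50),(67,-95,50),(-67,-95,50))])); cv2.polylines(cr,[np.int32((P-[240,30])*3+1)],True,(255,0,0),1)
cv2.imwrite("pics/w7.png",cr)
E
```

```text
[0.47751562 0.08662158 0.32112816] [-0.3  1.1  0.9  0.2 -0.6 -0.  -0.9 -0.5  1.2 -0.3]
[0.47688283 0.08632212 0.30704233] [-0.5 -0.2  0.2 -0.3  0.8  0.2 -0.4  0.4]
81 [[341.9, 84.5], [371.8, 84.6], [365.9, 197.3], [339.2, 197.2]] lid [[385.7, 44.7]]
72 [[341.2, 85.4], [370.2, 85.5], [364.6, 195.0], [338.7, 194.9]] lid [[385.7, 44.7]]
```

View pics/w7.png

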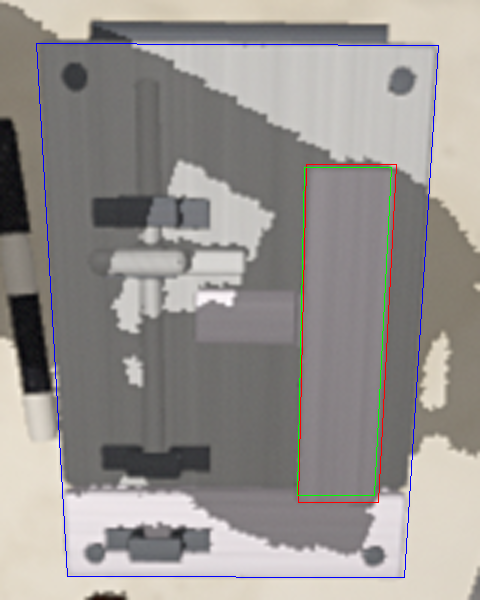

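```bash
python3 -c "
from cell import env
print(env.get_obs()['force'],env.close_job())"
```

```text
the job is handed in; nothing more can be done
[-0.46395764  1.26392426 -0.53855942] None
```

The bolt is out of its keeper and at the open end, and I handed the job in at about 7.6 s of the 32 s allowed. I pressed the catch plate down with one fingertip (about 6 N). With the other I pushed the thumb tab along the box's +y to the end stop, eased off the push and lifted clear.

**Checks that agreed:**
- **End stop:** at the end of the push the force climbed to about 28 N with almost no motion.
- **Bolt travel:** by the wrist and side cameras, the tab moved from about y = -9 mm to y = +26 to +28 mm in the box frame. That is about 35–37 mm, against 36 mm for fully open.
- **Stop fin:** the last wrist picture shows a gap between the fin and the catch's tongue, so the fin is past it.
- **Contact:** the tool force was near zero after lifting, and the gripper was well above the box. The cup, marker and chocolates looked undisturbed in the pictures.

**Not confirmed:**
- **Catch up again:** the wrist picture could not clearly tell the raised catch from the lowered one, a 9 mm difference. I take it as up because the fin is past the tongue and nothing is pressing the plate.

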